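Load the sanitiser cartridge and tug it to prove it latched

TASK

Put the green sanitiser cartridge into the white dosing dock and push it down until it is fully home and the two orange catches snap in. Then give it a firm upward tug to confirm that it has latched; if it lifts free, push it home and tug again. Leave it latched in the dock and let go, and leave the red and blue cartridges standing where they are.

Things in the scene. Friction and masses are not known exactly. Their poses are not given: they have to be found in the camera images.
- green_cartridge: GREEN cartridge to load, upright, 250 g. Origin: centre of underside, z up. Black foot 50 (x) by 90 (y) mm, 0-20 mm high; black neck 50 x 66, 20-46 (grooves in the y ends); green body 50 x 90, 46-78; on top a centred grip rib 20 (x) by 60 (y), 78-114, to pinch across x from above. Fits the dock either way round, x and y along the dock's; home when its origin is 10 mm above the dock's.
- dock: White dock, fixed. Origin: well centre, bench height. Grey well 56 (x) by 95 (y) mm inside, floor at 10 mm, flared mouth, top 65; pump box 62 high at x 48-88. Orange catches at both y ends: the cartridge stops on them 21 mm short of home; a push of about 5-10 N moves them aside and they snap into its grooves. Latched, it rises 3 mm and stops dead; else it lifts out. Tug about 10 N for 0.5 s.
- red_cartridge: Bystander of the green cartridge's shape and size, but RED; leave it standing. Origin: centre of its underside.
- blue_cartridge: Bystander of the green cartridge's shape and size, but BLUE; leave it standing. Origin: centre of its underside.
There are look-alikes about, which are no part of the job. What is shaped like the dock but turquoise is not meant.

How it is judged (in metres and radians):
On the way, in this order (a step that is already met when the one before it is completed fails the run):
1. the green cartridge is pushed fully home in the dock's well (z of green_cartridge in the frame of dock below 0.0117 m and horizontal distance between green_cartridge and dock below 0.01 m), for 0.2 s.
2. it is tugged upwards, off the well's floor, and the catches hold it against at least 5 N (z of green_cartridge in the frame of dock between 0.0117 and 0.0155 m and horizontal distance between green_cartridge and dock below 0.01 m and contact force between green_cartridge and dock above 5 N), for 0.2 s.
At the end, for the whole second after the job is handed in: The green cartridge stands latched in the dock's well (underside at most 15.5 mm above the bench, within 10 mm of the well's centre, within 10 degrees of upright), at rest and let go; the red and blue cartridges are within 20 mm of where they stood (z of green_cartridge in the frame of dock below 0.0155 m and horizontal distance between green_cartridge and dock below 0.01 m and angle between green_cartridge's own z axis and vertical below 0.17 rad and linear speed of green_cartridge below 0.02 m/s and contact force between green_cartridge and the fingers below 0.1 N and distance of each of red_cartridge, blue_cartridge from where it was at the start of the episode below 0.02 m); the robot touches nothing.
It fails at once if the red or blue cartridge is knocked over or shifted by more than 20 mm (distance of any of red_cartridge, blue_cartridge from where it was at the start of the episode above 0.02 m or angle between any of red_cartridge, blue_cartridge's own z axis and vertical above 0.3 rad).
It also fails if it takes over 45 s, if anything falls off the work surface, if the arm or the gripper's body presses on something with over 40 N, if the wrist force passes 120 N, or if a joint passes its speed limit or range.

ROBOT

A 7-joint arm with a two-finger parallel gripper is mounted at the origin on the work surface. World frame = base frame: x ahead of the robot, y to its left, z up, the work surface at z = 0. Lengths are in mm, angles in degrees, forces in N, time in s.
With the tool pointing down it reaches from about 400 to 925 mm from the base axis. Payload 4.1 kg.
Tool frame: the origin (TCP) lies on the mounting face of the last link; the fingertips stand 173 mm ahead of it and the grasp point (between the pads) lies 155 mm ahead of it; z points along the fingers, y is the line along which they close (so a half turn about z gives the same grasp; the last joint's range is limited). The gripper opens to 85 mm and grips with 20 to 120 N. Pads are 22 mm wide; open, the fingers measure 114 mm over their backs; the gripper's body (76 mm by 85 mm) begins 54 mm behind the grasp point. The pads swing forward as they close: fully open they stand 13 mm farther back than shut.
Start: joints at [-69.442, 22.827, 2.584, 88.041, -1.071, 69.15, -2.905], TCP at [287.259, 583.095, 404.747] pointing down, gripper open.
Joint ranges: [-161.44, 161.44], [-28.35, 127.94], [-78.24, 83.42], [0, 140.83], [-78.03, 258.03], [13.02, 114.36], [-168.23, 168.23]. Speed limits (degrees/s): [147.25, 147.25, 180, 180, 180, 180, 180].

INTERFACE

Orientations are given as a 3x3 rotation matrix whose columns are the frame's x, y, z axes.
In Python, from workcell import arm gives the robot as it stands.
- The arm moves only by the tool servo_tool, never from a script. Its argument "deltas" is a list of rows, each an object of numbers: "tx", "ty", "tz": the shift along the world's x, y, z scaled (see below); "ax", "ay", "az": the turn, a rotation vector about the world's x, y, z scaled (see below); "hand": the opening, from 0 (shut) to 1 (fully open). A call has 1 to 12 rows; each row is the pose to reach, as a shift and turn from the pose commanded when the call began; what a row does not reach only later rows make up. The controller multiplies each number of a shift by 250 mm and each number of a turn by 90 degrees. A row lasts 1/8 s, in which the tool goes at most 62.5 mm and 10.7 degrees, less where a joint would pass 70% of its speed; a pose out of reach is approached as far as the arm can. A call with a number of a shift or a turn outside -1 to 1 is refused whole. A call with a gripper value outside its range is refused whole. The fingers move at their own pace and stop on an object; "newtons" is the grip in N (left out, the last holds). Time passes only in rows, so rows that repeat a pose let the fingers close. It gives the time, the measured TCP pose, the force and the opening at its end, in the units of the state.
- arm.read_state(): the state, without advancing time (a new reading comes with each control period).
- arm.capture(name): name is "scene" or "top"; returns a dict with "pixels" (384x512x3 uint8, red, green, blue), "range_z" (384x512 float32, mm along the optical axis (not along the pixel's ray), 0 where there is no reading), "mtx" (3x3 intrinsics, pixels), "dist" ([k1, k2, p1, p2, k3] as OpenCV has them; the pictures are not rectified), "R" (3x3) and "t" (3): a world point X has camera coordinates R X + t. Camera axes: x right, y down, z forward; pixel columns grow to the right and rows downward; lengths in mm; the calibration is good to about 2 mm. A picture is of the moment at which its call begins.
- arm.sign_off(): hands the job in, once; it reports no verdict.
The state is a dict: "clock": time; "joint_pos": joint angles; "qd": joint speeds; "tau": joint torques, N m; "tcp_pos": TCP position; "tcp_rot": TCP orientation; "contact_force": force on the tool from outside, world axes, zero at the start; "wrist_torque": the same for the moment, N m; "gripper_width": finger opening in mm.
Only numpy, scipy, OpenCV 4.12 (cv2) and the standard library are available. Lean on these libraries where they do the work, as an engineer would, in place of code of your own. Each camera call takes 0.05 s, during which the arm holds its last target. There are 200 camera calls.

## Working session

There is one attempt and no reset: what is moved stays moved. The work goes in short steps, Python scripts to look and compute and a tool call to move; the robot and the scene stay as the last step left them, time stands still between calls to the robot, and variables do not carry over. Pictures are saved under pics/ and viewed, on a budget of 10 in all, crops included, one or two more only if the job needs it, and the job is handed in when it is done.

Besides the shell and the picture viewer there is one more tool, called after "Emit:" by a JSON object that holds its "fn" and its "kwargs". servo_tool: Moves the arm, as the interface text tells. Its arguments: {"type":"object","properties":{"deltas":{"type":"array","items":{"type":"object","properties":{"tx":{"type":"number"},"ty":{"type":"number"},"tz":{"type":"number"},"ax":{"type":"number"},"ay":{"type":"number"},"az":{"type":"number"},"hand":{"type":"number"}}}},"newtons":{"type":"number"}},"required":["deltas"]}

```bash
mkdir -p pics
python3 - <<'E'
from workcell import arm
import cv2,pickle
d={}
for n in("scene","top"):
    c=arm.capture(n);d[n]=c
    cv2.imwrite(f"pics/{n}0.png",c["pixels"][:,:,::-1])
    print(n,c["R"].round(3).tolist(),c["t"],c["dist"])
pickle.dump(d,open("c0.pkl","wb"))
s=arm.read_state();print(s["clock"],s["tcp_pos"],s["tcp_rot"],s["gripper_width"],s["contact_force"])
E
```

```text
scene [[0.879, 0.477, 0.001], [0.364, -0.668, -0.649], [-0.309, 0.57, -0.761]] [-367.03801318 -108.5927767  1293.69475301] [-0.06886771  0.          0.          0.          0.        ]
top [[0.0, -0.999, -0.036], [-0.997, 0.003, -0.079], [0.079, 0.036, -0.996]] [ 23.51670673 440.51763913 882.85387199] [-0.06209228  0.          0.          0.          0.        ]
0.1 [287.12290066 582.85748678 403.77036345] [[-8.97086923e-01  4.41853665e-01 -6.25951001e-04]
 [ 4.41854084e-01  8.97085505e-01 -1.60166947e-03]
 [-1.46171957e-04 -1.71341574e-03 -9.99998521e-01]] 85.52161988000623 [ 0.22963241 -0.06963384  0.61251227]
```

View pics/scene0.png

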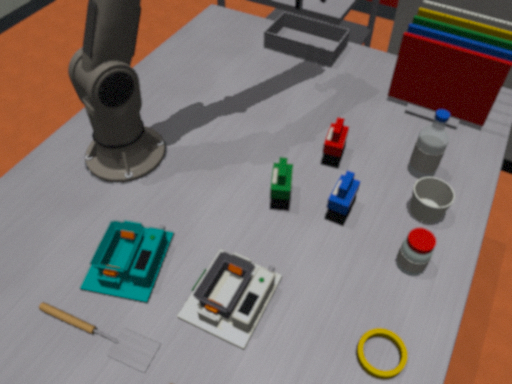

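View pics/top0.png

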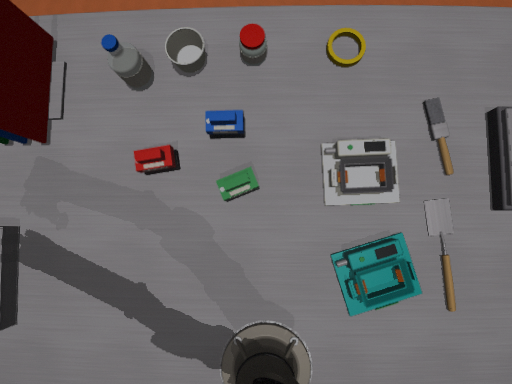

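The scene picture shows green at about (281,185), red (336,143), blue (343,197) and the white dock (232,295). In the top picture green is at (238,183) and the white dock's well at (365,175).

```bash
cat > h.py <<'E'
import numpy as np,cv2
def cloud(c):
    h,w=c["range_z"].shape
    u,v=np.meshgrid(np.arange(w),np.arange(h))
    p=cv2.undistortPoints(np.stack([u,v],-1).reshape(-1,1,2).astype(float),c["mtx"],c["dist"]).reshape(h,w,2)
    z=c["range_z"][...,None].astype(float)
    X=(np.concatenate([p*z,z],-1)-c["t"])@c["R"]
    X[c["range_z"]==0]=np.nan
    return X
def hsv(c): return cv2.cvtColor(c["pixels"],cv2.COLOR_RGB2HSV).astype(int)
def rect(P):
    (x,y),(a,b),t=cv2.minAreaRect(P[:,:2].astype(np.float32)); 
    if a<b: a,b,t=b,a,t+90
    return f"n{len(P)} c({x:.1f},{y:.1f}) {a:.1f}x{b:.1f} longaxis {(t+90)%180-90:.1f} z {np.percentile(P[:,2],[5,50,95]).round(1)}"
E
python3 - <<'E'
import pickle;from h import *
d=pickle.load(open("c0.pkl","rb"))
for n in d:
    c=d[n];X=cloud(c);H=hsv(c);z=X[...,2]
    g=(abs(H[...,0]-65)<12)&(H[...,1]>120)&(H[...,2]>40)
    box={"scene":(260,150,300,215),"top":(205,160,270,210)}[n]
    b=np.zeros_like(g);b[box[1]:box[3],box[0]:box[2]]=1
    print(n)
    for lo,hi in((105,122),(68,88)):
        m=b&(z>lo)&(z<hi)
        if m.sum()>5: print(" green z",lo,rect(X[m]), "gmask",(m&g).sum())
    box={"scene":(175,245,285,345),"top":(318,135,402,208)}[n]
    b=np.zeros_like(g);b[box[1]:box[3],box[0]:box[2]]=1
    print(" tall",rect(X[b&(z>56)&(z<75)]))
    dk=b&(z>56)&(z<75)&(H[...,2]<110)
    print(" grey",rect(X[dk]))
    pl=b&(z>3)&(z<16)&(H[...,2]>150)&(H[...,1]<40)
    print(" plate/floor",rect(X[pl]))
    o=b&(H[...,0]<18)&(H[...,1]>150)&(H[...,2]>80)
    k,l,s,ce=cv2.connectedComponentsWithStats(o.astype(np.uint8))
    for i in range(1,k):
        if s[i,4]>8: print(" orange",s[i,4],ce[i].round(),np.nanmedian(X[l==i],0).round(1))
    print(" bench",np.nanmedian(z[250:260,200:210]))
c=d["top"];X=cloud(c);im=c["pixels"][:,:,::-1]
A=cv2.resize(im[130:215,310:410],(800,600)[:1]+(600,)[:1] if 0 else (700,595),interpolation=cv2.INTER_CUBIC)
cv2.imwrite("pics/dock.png",A)
E
```

```text
scene
 green z 105 n175 c(453.3,64.0) 64.0x19.9 longaxis -68.0 z [108.8 113.7 116.1] gmask 147
 green z 68 n445 c(453.8,62.8) 93.9x50.8 longaxis -68.2 z [71.5 77.8 81.3] gmask 300
 tall n1851 c(497.1,-243.6) 131.0x130.1 longaxis 2.6 z [57.4 62.8 66.5]
 grey n979 c(497.2,-244.2) 127.7x127.4 longaxis 1.9 z [57.  63.4 66.8]
 plate/floor n1994 c(479.1,-237.1) 249.6x244.2 longaxis 30.1 z [ 3.5  9.9 12.9]
 orange 99 [235. 269.] [ 474.1 -199.8   42. ]
 orange 63 [211. 308.] [ 477.8 -305.2   46. ]
 bench -0.6036874742208536
top
 green z 105 n248 c(454.9,66.1) 59.9x20.6 longaxis -68.6 z [111.1 114.4 116.7] gmask 243
 green z 68 n559 c(454.8,66.2) 90.0x51.1 longaxis -68.3 z [75.2 78.3 81.1] gmask 306
 tall n1500 c(497.6,-239.3) 130.0x129.7 longaxis 2.6 z [57.4 62.5 66.2]
 grey n891 c(495.3,-238.6) 128.6x125.1 longaxis -87.7 z [57.  63.2 66.7]
 plate/floor n1687 c(486.5,-241.3) 187.6x156.3 longaxis -87.4 z [ 7.8 10.3 13.2]
 orange 56 [382. 175.] [ 477.1 -284.8   42.6]
 orange 14 [346. 176.] [ 474.  -197.5   42.6]
 orange 20 [338. 176.] [ 472.4 -178.4   46.4]
 bench 0.4889156303576617
```

View pics/dock.png

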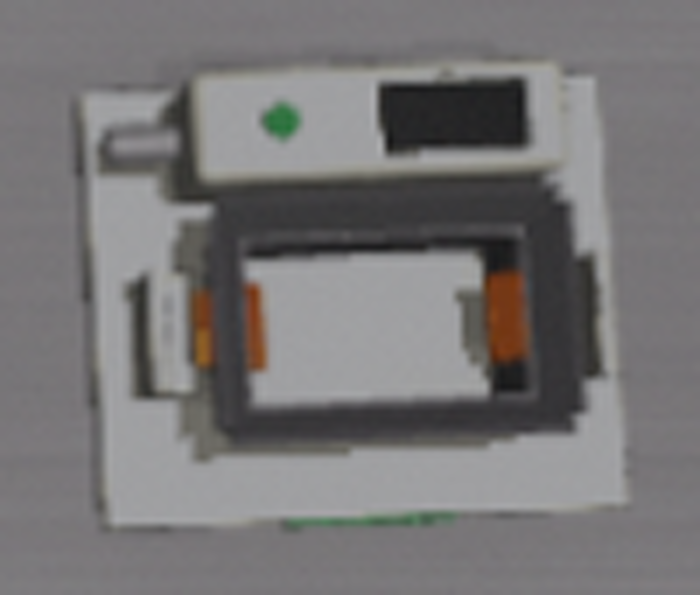

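The dock crop shows the grey well frame, with the pump box on its +x side and orange catches at both y ends. Next I measure the rim itself.

Run:
```python
import pickle;from h import *
d=pickle.load(open("c0.pkl","rb"))
for n,box in(("top",(338,157,394,195)),("scene",(190,248,262,325))):
    c=d[n];X=cloud(c);H=hsv(c);z=X[...,2]
    m=np.zeros(z.shape,np.uint8);b=m.copy();b[box[1]:box[3],box[0]:box[2]]=1
    m=((b>0)&(z>58)&(z<70)&(H[...,2]<125)&(H[...,1]<70)).astype(np.uint8)
    k,l,s,ce=cv2.connectedComponentsWithStats(m)
    i=1+np.argmax(s[1:,4]); m=(l==i)
    print(n,"rim",s[i],rect(X[m]))
    cs,hi=cv2.findContours(m.astype(np.uint8),cv2.RETR_CCOMP,cv2.CHAIN_APPROX_NONE)
    for q,hh in zip(cs,hi[0]):
        if hh[3]>=0 and len(q)>30:
            # hole border pixels = rim inner edge; cast onto z=65
            p=cv2.undistortPoints(q.astype(float),c["mtx"],c["dist"]).reshape(-1,2)
            r=np.c_[p,np.ones(len(p))]@c["R"];o=-c["R"].T@c["t"]
            P=o+r*((65-o[2])/r[:,2])[:,None]
            print("  hole",rect(P))
    w=(z>58)&(z<66)&(H[...,2]>140)&(H[...,1]<40)
    bb={"scene":(225,260,285,345),"top":(330,135,395,160)}[n]
    b[:]=0;b[bb[1]:bb[3],bb[0]:bb[2]]=1
    print("  pump",rect(X[w&(b>0)]))
```

```text
top rim [339 157  55  37 536] n536 c(476.0,-240.2) 126.5x87.1 longaxis -88.0 z [58.6 63.3 66.9]
  hole n154 c(475.5,-240.0) 116.6x75.9 longaxis -87.4 z [65. 65. 65.]
  pump n476 c(543.4,-238.9) 126.5x36.0 longaxis -88.2 z [59.5 62.  64.4]
scene rim [194 252  61  61 646] n646 c(475.4,-243.3) 124.8x86.1 longaxis -87.3 z [58.6 63.4 67.1]
  hole n167 c(476.4,-245.8) 113.1x75.8 longaxis -87.8 z [65. 65. 65.]
  pump n677 c(542.1,-240.6) 128.6x38.8 longaxis -88.0 z [59.5 62.3 64.8]
```

Emit:
{"fn": "servo_tool", "kwargs": {"deltas": [{"tx": 0.2, "ty": -0.6, "tz": -0.1, "az": -0.1}, {"tx": 0.4, "ty": -1, "tz": -0.2, "az": -0.2}, {"tx": 0.6, "ty": -1, "tz": -0.2, "az": -0.3}, {"tx": 0.66, "ty": -1, "tz": -0.2, "az": -0.4}, {"tx": 0.66, "ty": -1, "tz": -0.2, "az": -0.468}, {"tx": 0.66, "ty": -1, "tz": -0.2, "az": -0.468}, {"tx": 0.66, "ty": -1, "tz": -0.2, "az": -0.468}, {"tx": 0.66, "ty": -1, "tz": -0.2, "az": -0.468}], "newtons": 60}}

```text
$.deltas[0]: bad value
```

Emit:
{"fn": "servo_tool", "kwargs": {"deltas": [{"tx": 0.1, "ty": -0.2, "tz": 0, "ax": 0, "ay": 0, "az": -0.1, "hand": 1}, {"tx": 0.2, "ty": -0.4, "tz": -0.05, "ax": 0, "ay": 0, "az": -0.2, "hand": 1}, {"tx": 0.3, "ty": -0.6, "tz": -0.1, "ax": 0, "ay": 0, "az": -0.3, "hand": 1}, {"tx": 0.4, "ty": -0.8, "tz": -0.15, "ax": 0, "ay": 0, "az": -0.4, "hand": 1}, {"tx": 0.5, "ty": -1, "tz": -0.2, "ax": 0, "ay": 0, "az": -0.468, "hand": 1}], "newtons": 60}}

```text
clock: 0.72
tcp_pos: [412.7, 331.2, 354.2]
tcp_rot: [[-0.366, 0.931, -0.0], [0.931, 0.366, -0.0], [-0.0, -0.0, -1.0]]
contact_force: [0.5, 0.1, 0.1]
gripper_width: 85.5
```

Emit:
{"fn": "servo_tool", "kwargs": {"deltas": [{"tx": 0.05, "ty": -0.2, "tz": 0, "ax": 0, "ay": 0, "az": 0, "hand": 1}, {"tx": 0.09, "ty": -0.4, "tz": 0, "ax": 0, "ay": 0, "az": 0, "hand": 1}, {"tx": 0.13, "ty": -0.6, "tz": 0, "ax": 0, "ay": 0, "az": 0, "hand": 1}, {"tx": 0.168, "ty": -0.8, "tz": 0, "ax": 0, "ay": 0, "az": 0, "hand": 1}, {"tx": 0.168, "ty": -1, "tz": 0, "ax": 0, "ay": 0, "az": 0, "hand": 1}, {"tx": 0.168, "ty": -1, "tz": 0, "ax": 0, "ay": 0, "az": 0, "hand": 1}]}}

```text
clock: 1.48
tcp_pos: [453.9, 78.8, 354.5]
tcp_rot: [[-0.362, 0.932, -0.001], [0.932, 0.362, -0.001], [-0.001, -0.001, -1.0]]
contact_force: [0.2, -0.2, 0.6]
gripper_width: 85.4
```

Emit:
{"fn": "servo_tool", "kwargs": {"deltas": [{"tx": 0, "ty": -0.06, "tz": -0.12, "ax": 0, "ay": 0, "az": 0, "hand": 1}, {"tx": 0, "ty": -0.06, "tz": -0.22, "ax": 0, "ay": 0, "az": 0, "hand": 1}, {"tx": 0, "ty": -0.06, "tz": -0.22, "ax": 0, "ay": 0, "az": 0, "hand": 1}, {"tx": 0, "ty": -0.06, "tz": -0.22, "ax": 0, "ay": 0, "az": 0, "hand": 1}, {"tx": 0, "ty": -0.06, "tz": -0.22, "ax": 0, "ay": 0, "az": 0, "hand": 1}]}}

```text
clock: 2.1
tcp_pos: [454.8, 68.6, 300.8]
tcp_rot: [[-0.37, 0.929, 0.002], [0.929, 0.37, 0.001], [0.0, 0.002, -1.0]]
contact_force: [0.0, 0.2, 0.6]
gripper_width: 85.3
```

Run:
```python
from workcell import arm
import cv2,numpy as np
a=arm.capture("scene")["pixels"][110:240,220:380];b=arm.capture("top")["pixels"][110:240,160:320]
cv2.imwrite("pics/pre.png",cv2.resize(np.vstack([a,b]),None,fx=2.3,fy=2.3,interpolation=cv2.INTER_CUBIC)[:,:,::-1])
s=arm.read_state();print(s["tcp_pos"],s["joint_pos"])
```

```text
[454.60422229  68.41553494 300.56653989] [-37.13438631  10.96765087  25.97678813 120.39558384  -6.30091567
  49.78906042  14.17968262]
```

View pics/pre.png

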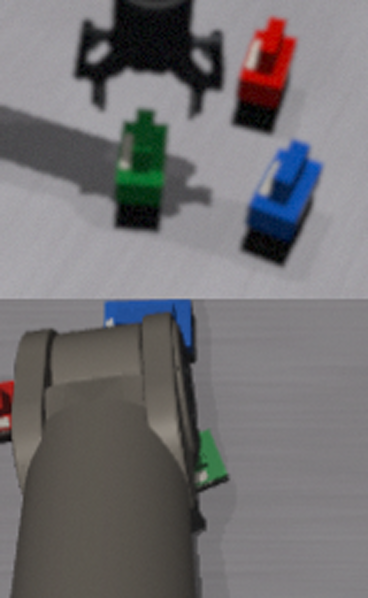

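In the crop the open fingers straddle the green rib, with red and blue clear. I go down and grasp.

Emit:
{"fn": "servo_tool", "kwargs": {"deltas": [{"tx": 0, "ty": -0.012, "tz": -0.06, "ax": 0, "ay": 0, "az": 0, "hand": 1}, {"tx": 0, "ty": -0.012, "tz": -0.12, "ax": 0, "ay": 0, "az": 0, "hand": 1}, {"tx": 0, "ty": -0.012, "tz": -0.172, "ax": 0, "ay": 0, "az": 0, "hand": 1}, {"tx": 0, "ty": -0.012, "tz": -0.172, "ax": 0, "ay": 0, "az": 0, "hand": 1}, {"tx": 0, "ty": -0.012, "tz": -0.172, "ax": 0, "ay": 0, "az": 0, "hand": 0}, {"tx": 0, "ty": -0.012, "tz": -0.172, "ax": 0, "ay": 0, "az": 0, "hand": 0}, {"tx": 0, "ty": -0.012, "tz": -0.172, "ax": 0, "ay": 0, "az": 0, "hand": 0}, {"tx": 0, "ty": -0.012, "tz": -0.172, "ax": 0, "ay": 0, "az": 0, "hand": 0}, {"tx": 0, "ty": -0.012, "tz": -0.172, "ax": 0, "ay": 0, "az": 0, "hand": 0}, {"tx": 0, "ty": -0.012, "tz": -0.172, "ax": 0, "ay": 0, "az": 0, "hand": 0}], "newtons": 80}}

```text
clock: 3.45
tcp_pos: [454.7, 65.2, 257.2]
tcp_rot: [[-0.369, 0.929, 0.002], [0.929, 0.369, 0.001], [-0.0, 0.002, -1.0]]
contact_force: [-0.1, 0.5, 3.6]
gripper_width: 18.8
```

Emit:
{"fn": "servo_tool", "kwargs": {"deltas": [{"tx": 0, "ty": 0, "tz": 0.1, "ax": 0, "ay": 0, "az": 0, "hand": 0}, {"tx": 0, "ty": 0, "tz": 0.25, "ax": 0, "ay": 0, "az": 0, "hand": 0}, {"tx": 0, "ty": -0.1, "tz": 0.4, "ax": 0, "ay": 0, "az": -0.05, "hand": 0}, {"tx": 0.02, "ty": -0.25, "tz": 0.4, "ax": 0, "ay": 0, "az": -0.1, "hand": 0}, {"tx": 0.04, "ty": -0.4, "tz": 0.4, "ax": 0, "ay": 0, "az": -0.15, "hand": 0}, {"tx": 0.06, "ty": -0.55, "tz": 0.4, "ax": 0, "ay": 0, "az": -0.214, "hand": 0}, {"tx": 0.08, "ty": -0.7, "tz": 0.4, "ax": 0, "ay": 0, "az": -0.214, "hand": 0}, {"tx": 0.086, "ty": -0.85, "tz": 0.4, "ax": 0, "ay": 0, "az": -0.214, "hand": 0}, {"tx": 0.086, "ty": -1, "tz": 0.4, "ax": 0, "ay": 0, "az": -0.214, "hand": 0}, {"tx": 0.086, "ty": -1, "tz": 0.4, "ax": 0, "ay": 0, "az": -0.214, "hand": 0}]}}

```text
clock: 4.7
tcp_pos: [474.2, -188.0, 356.0]
tcp_rot: [[-0.035, 0.999, -0.002], [0.999, 0.035, -0.002], [-0.002, -0.002, -1.0]]
contact_force: [-0.3, 0.8, -3.0]
gripper_width: 18.9
```

Emit:
{"fn": "servo_tool", "kwargs": {"deltas": [{"tx": 0, "ty": -0.1, "tz": 0, "ax": 0, "ay": 0, "az": 0, "hand": 0}, {"tx": 0, "ty": -0.228, "tz": 0, "ax": 0, "ay": 0, "az": 0, "hand": 0}, {"tx": 0, "ty": -0.228, "tz": 0, "ax": 0, "ay": 0, "az": 0, "hand": 0}, {"tx": 0, "ty": -0.228, "tz": 0, "ax": 0, "ay": 0, "az": 0, "hand": 0}, {"tx": 0, "ty": -0.228, "tz": 0, "ax": 0, "ay": 0, "az": 0, "hand": 0}]}}

```text
clock: 5.32
tcp_pos: [476.0, -240.4, 356.3]
tcp_rot: [[-0.044, 0.999, -0.001], [0.999, 0.044, 0.001], [0.001, -0.001, -1.0]]
contact_force: [1.0, 0.7, -3.4]
gripper_width: 19.2
```

Run:
```python
from workcell import arm
from h import *
c=arm.capture("scene");t=arm.capture("top")
a=c["pixels"][190:345,160:320];b=t["pixels"][100:255,300:460]
cv2.imwrite("pics/above.png",cv2.resize(np.hstack([a,b]),None,fx=2.4,fy=2.4,interpolation=cv2.INTER_CUBIC)[:,:,::-1])
s=arm.read_state();print(s["clock"],s["tcp_pos"],s["tcp_rot"][:2,1],s["contact_force"],s["gripper_width"])
for n,c in(("scene",c),("top",t)):
    X=cloud(c);H=hsv(c);z=X[...,2]
    g=(abs(H[...,0]-65)<12)&(H[...,1]>120)&(H[...,2]>40)&(abs(X[...,0]-476)<80)&(abs(X[...,1]+242)<80)
    print(n,g.sum(),np.percentile(z[g],[2,50,98]).round(1) if g.any() else "")
    m=g&(z>170)&(z<186)
    if m.sum()>9: print(" bodytop",rect(X[m]))
```

```text
5.425 [ 475.96696628 -240.82878823  356.55449124] [0.99905206 0.04353118] [ 0.65084754  0.21390879 -2.7297882 ] 18.613091302764357
scene 809 [148.1 177.8 215. ]
 bodytop n401 c(476.2,-254.4) 64.3x50.2 longaxis -85.2 z [172.6 177.2 180.7]
top 384 [ 65.3 179.1 215.8]
 bodytop n214 c(473.6,-213.5) 48.6x41.0 longaxis 0.0 z [175.1 177.7 180.4]
```

View pics/above.png

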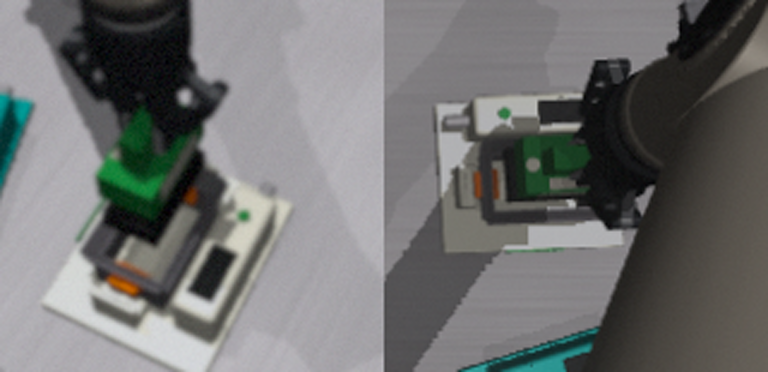

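The picture shows the cartridge held upright over the white dock's well, turned to match it. I lower it into the mouth and watch the forces.

Emit:
{"fn": "servo_tool", "kwargs": {"deltas": [{"tx": 0, "ty": 0, "tz": -0.06, "ax": 0, "ay": 0, "az": 0, "hand": 0}, {"tx": 0, "ty": 0, "tz": -0.1, "ax": 0, "ay": 0, "az": 0, "hand": 0}, {"tx": 0, "ty": 0, "tz": -0.14, "ax": 0, "ay": 0, "az": 0, "hand": 0}, {"tx": 0, "ty": 0, "tz": -0.17, "ax": 0, "ay": 0, "az": 0, "hand": 0}, {"tx": 0, "ty": 0, "tz": -0.2, "ax": 0, "ay": 0, "az": 0, "hand": 0}, {"tx": 0, "ty": 0, "tz": -0.227, "ax": 0, "ay": 0, "az": 0, "hand": 0}, {"tx": 0, "ty": 0, "tz": -0.227, "ax": 0, "ay": 0, "az": 0, "hand": 0}]}}

```text
clock: 6.3
tcp_pos: [476.0, -242.0, 299.9]
tcp_rot: [[-0.042, 0.999, 0.001], [0.999, 0.042, -0.0], [-0.0, 0.001, -1.0]]
contact_force: [0.2, -1.0, -2.4]
gripper_width: 18.7
```

No contact yet, so I lower further to the catches (about 288).

Emit:
{"fn": "servo_tool", "kwargs": {"deltas": [{"tx": 0, "ty": 0, "tz": -0.02, "ax": 0, "ay": 0, "az": 0, "hand": 0}, {"tx": 0, "ty": 0, "tz": -0.04, "ax": 0, "ay": 0, "az": 0, "hand": 0}, {"tx": 0, "ty": 0, "tz": -0.052, "ax": 0, "ay": 0, "az": 0, "hand": 0}, {"tx": 0, "ty": 0, "tz": -0.052, "ax": 0, "ay": 0, "az": 0, "hand": 0}]}}

```text
clock: 6.8
tcp_pos: [476.7, -244.9, 293.1]
tcp_rot: [[-0.041, 0.999, 0.005], [0.999, 0.041, -0.001], [-0.002, 0.005, -1.0]]
contact_force: [-10.0, 1.8, 39.0]
gripper_width: 18.9
```

39 N at 5 mm above the catch height means it is jammed on the flare: the well pushes it towards -x, and it slid towards -y. I back off and measure again.

Emit:
{"fn": "servo_tool", "kwargs": {"deltas": [{"tx": -0.006, "ty": -0.008, "tz": 0.052, "ax": 0, "ay": 0, "az": 0, "hand": 0}, {"tx": -0.006, "ty": -0.008, "tz": 0.06, "ax": 0, "ay": 0, "az": 0, "hand": 0}, {"tx": -0.006, "ty": -0.008, "tz": 0.06, "ax": 0, "ay": 0, "az": 0, "hand": 0}]}}

```text
clock: 7.18
tcp_pos: [474.6, -243.4, 301.8]
tcp_rot: [[-0.043, 0.999, 0.001], [0.999, 0.043, 0.0], [0.0, 0.001, -1.0]]
contact_force: [0.0, 0.6, 0.9]
gripper_width: 18.9
```

Run:
```python
from workcell import arm
from h import *
c=arm.capture("scene");t=arm.capture("top")
a=c["pixels"][215:335,170:290];b=t["pixels"][110:230,315:435]
cv2.imwrite("pics/jam.png",cv2.resize(np.hstack([a,b]),None,fx=3.3,fy=3.3,interpolation=cv2.INTER_CUBIC)[:,:,::-1])
s=arm.read_state();print(s["clock"],s["tcp_pos"],s["tcp_rot"],s["contact_force"],s["gripper_width"])
for n,c in(("scene",c),("top",t)):
    X=cloud(c);H=hsv(c);z=X[...,2]
    near=(abs(X[...,0]-476)<80)&(abs(X[...,1]+242)<80)
    g=(abs(H[...,0]-65)<12)&(H[...,1]>120)&(H[...,2]>40)&near
    m=g&(z>115)&(z<132)
    if m.sum()>9:
        print(n," bodytop",rect(X[m]));P=X[m]
        A=np.linalg.lstsq(np.c_[P[:,:2]-P[:,:2].mean(0),np.ones(len(P))],P[:,2],rcond=None)[0];print(A.round(3))
        th=np.radians(2.4);u=np.array([np.cos(th),np.sin(th)]);v=np.array([-u[1],u[0]]);D=np.array([475.8,-242])
        print("  in dock x",np.percentile((P[:,:2]-D)@u,[1,99]).round(1),"y",np.percentile((P[:,:2]-D)@v,[1,99]).round(1))
        r=near&(z>60)&(z<67)&(H[...,2]<125)&(H[...,1]<70)&((X[...,:2]-D)@u<46)
        print("  rim x",np.percentile((X[r][:,:2]-D)@u,[1,99]).round(1),"y",np.percentile((X[r][:,:2]-D)@v,[1,99]).round(1))
```

```text
7.275 [ 474.56962827 -243.53562167  301.6559172 ] [[-4.23695727e-02  9.99101977e-01  2.41383613e-04]
 [ 9.99102004e-01  4.23695536e-02  8.38617836e-05]
 [ 7.35591579e-05  2.44720039e-04 -9.99999967e-01]] [0.7550251  1.93151097 1.05856585] 18.808744375336282
scene  bodytop n377 c(473.7,-247.2) 85.7x51.6 longaxis -85.4 z [119.2 123.1 126.7]
[-1.40000e-02  2.90000e-02  1.23059e+02]
  in dock x [-25.2  23.7] y [-46.8   9.5]
  rim x [-41.7  42.6] y [-63.3  59.6]
top  bodytop n183 c(473.3,-219.4) 47.7x47.0 longaxis 3.5 z [120.2 122.9 125.2]
[1.00000e-02 1.40000e-02 1.22774e+02]
  in dock x [-25.5  21.8] y [ 5.8 45.8]
  rim x [-42.8  43.8] y [-24.6  63.9]
```

View pics/jam.png

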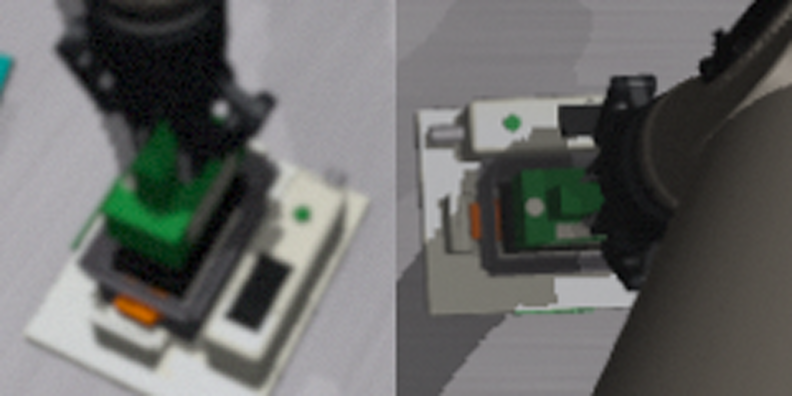

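Not slipped: body top at 122.9 gives an underside of 45. The y offset now matches the rim in both views. I check the yaw by fitting lines to the edges.

Run:
```python
from workcell import arm
from h import *
th=np.radians(2.4);u=np.array([np.cos(th),np.sin(th)]);v=np.array([-u[1],u[0]]);D=np.array([475.8,-242])
def edges(name,P,lo,hi):
    p=(P[:,:2]-D)@u;q=(P[:,:2]-D)@v
    for s in(-1,1):
        Q=[];E=[]
        for a in range(lo,hi,4):
            k=(q>=a)&(q<a+4)
            if k.sum()>5:
                Q.append(a+2);E.append(np.percentile(p[k]*s,95)*s)
        if len(Q)>3:
            f=np.polyfit(Q,E,1);print(name,"side",s,"n",len(Q),"yaw",round(2.4-np.degrees(f[0]),1),"x0",f[1].round(1))
for n in("scene","top"):
    c=arm.capture(n);X=cloud(c);H=hsv(c);z=X[...,2]
    near=(abs(X[...,0]-476)<80)&(abs(X[...,1]+242)<80)
    g=(abs(H[...,0]-65)<12)&(H[...,1]>120)&(H[...,2]>40)&near&(z>115)&(z<130)
    edges(n+" cart",X[g],-44,44)
    r=near&(z>60)&(z<67)&(H[...,2]<125)&(H[...,1]<70)&((X[...,:2]-D)@u<46)
    edges(n+" rim",X[r],-60,60)
```

```text
scene cart side -1 n 14 yaw -42.9 x0 13.3
scene cart side 1 n 14 yaw 2.4 x0 22.1
scene rim side -1 n 17 yaw -38.8 x0 1.8
scene rim side 1 n 17 yaw 4.6 x0 40.0
top cart side -1 n 9 yaw 42.4 x0 2.4
top cart side 1 n 9 yaw 3.6 x0 21.2
top rim side -1 n 21 yaw 2.0 x0 -41.3
top rim side 1 n 21 yaw 2.4 x0 41.9
```

Yaw agrees within about 1°. I retry about 1 mm towards +x, keeping the new y.

Emit:
{"fn": "servo_tool", "kwargs": {"deltas": [{"tx": 0.004, "ty": 0, "tz": -0.012, "ax": 0, "ay": 0, "az": 0, "hand": 0}, {"tx": 0.004, "ty": 0, "tz": -0.024, "ax": 0, "ay": 0, "az": 0, "hand": 0}, {"tx": 0.004, "ty": 0, "tz": -0.036, "ax": 0, "ay": 0, "az": 0, "hand": 0}, {"tx": 0.004, "ty": 0, "tz": -0.044, "ax": 0, "ay": 0, "az": 0, "hand": 0}, {"tx": 0.004, "ty": 0, "tz": -0.044, "ax": 0, "ay": 0, "az": 0, "hand": 0}]}}

```text
clock: 8.0
tcp_pos: [475.6, -245.3, 293.6]
tcp_rot: [[-0.041, 0.999, 0.002], [0.999, 0.041, -0.0], [-0.0, 0.002, -1.0]]
contact_force: [-4.3, 2.6, 20.7]
gripper_width: 19.0
```

It's still riding on the flare and drifting to -y. I ease off and probe further towards -y and -x under light load.

Emit:
{"fn": "servo_tool", "kwargs": {"deltas": [{"tx": 0, "ty": -0.006, "tz": 0.012, "ax": 0, "ay": 0, "az": 0, "hand": 0}, {"tx": -0.004, "ty": -0.01, "tz": 0.004, "ax": 0, "ay": 0, "az": 0, "hand": 0}, {"tx": -0.006, "ty": -0.01, "tz": 0, "ax": 0, "ay": 0, "az": 0, "hand": 0}, {"tx": -0.006, "ty": -0.01, "tz": 0, "ax": 0, "ay": 0, "az": 0, "hand": 0}]}}

```text
clock: 8.5
tcp_pos: [475.0, -246.1, 293.7]
tcp_rot: [[-0.042, 0.999, 0.003], [0.999, 0.042, 0.003], [0.003, 0.003, -1.0]]
contact_force: [-3.3, 7.0, 23.5]
gripper_width: 18.6
```

Both tries stop flat at an underside of about 36.5, so something horizontal is in the way. I use the first pictures to find the inner wall faces and the catches.

Run:
```python
import pickle;from h import *
d=pickle.load(open("c0.pkl","rb"))
th=np.radians(2.4);u=np.array([np.cos(th),np.sin(th)]);v=np.array([-u[1],u[0]]);D=np.array([475.8,-242])
for n in d:
    c=d[n];X=cloud(c);H=hsv(c);z=X[...,2];p=(X[...,:2]-D)@u;q=(X[...,:2]-D)@v
    print(n,"cam",(-c["R"].T@c["t"]).round())
    ins=(abs(p)<45)&(abs(q)<62)
    for lo,hi in((6,14),(14,22),(22,30),(30,38),(38,46),(46,54),(54,60),(60,64),(64,70)):
        m=ins&(z>=lo)&(z<hi)
        o=[f"z{lo}-{hi} n{m.sum()}"]
        for nm,k,a in(("x-",m&(p<-15)&(abs(q)<35),p),("x+",m&(p>15)&(abs(q)<35),p),("y-",m&(q<-30)&(abs(p)<18),q),("y+",m&(q>30)&(abs(p)<18),q)):
            if k.sum()>4:o.append(f"{nm}:{k.sum()} {np.percentile(a[k],[5,50,95]).round(0).astype(int).tolist()}")
        print(" ".join(o))
```

```text
scene cam [ 762. -635.  914.]
z6-14 n783 x-:165 [-28, -22, -16] x+:52 [16, 33, 35] y-:5 [-53, -31, -30] y+:103 [31, 39, 47]
z14-22 n151 x-:42 [-29, -28, -22] x+:27 [16, 33, 35] y-:7 [-55, -54, -38] y+:18 [43, 46, 47]
z22-30 n120 x-:30 [-29, -28, -27] x+:24 [32, 32, 34] y-:10 [-62, -55, -54] y+:5 [46, 47, 47]
z30-38 n111 x-:36 [-29, -28, -27] y-:9 [-59, -53, -40] y+:23 [38, 40, 46]
z38-46 n133 x-:38 [-29, -28, -27] y-:28 [-61, -56, -42] y+:46 [40, 42, 46]
z46-54 n316 x-:87 [-33, -30, -27] x+:32 [26, 28, 31] y-:39 [-61, -50, -46] y+:60 [42, 46, 50]
z54-60 n332 x-:89 [-37, -34, -31] x+:43 [29, 32, 35] y-:17 [-55, -53, -52] y+:55 [47, 51, 55]
z60-64 n257 x-:65 [-43, -38, -35] x+:28 [34, 36, 41] y-:13 [-62, -59, -56] y+:32 [53, 56, 60]
z64-70 n258 x-:53 [-43, -40, -37] x+:61 [37, 40, 42] y-:21 [-62, -61, -59] y+:20 [53, 57, 59]
top cam [369. -10. 915.]
z6-14 n840 x-:156 [-44, -22, -16] x+:154 [16, 22, 29] y-:95 [-46, -38, -31] y+:35 [30, 33, 56]
z14-22 n44 x+:11 [22, 29, 29]
z22-30 n27 x+:11 [28, 29, 29]
z30-38 n46 x+:15 [28, 29, 29] y-:15 [-48, -41, -39] y+:5 [41, 41, 42]
z38-46 n79 x+:14 [28, 29, 29] y-:35 [-48, -43, -40] y+:15 [42, 45, 51]
z46-54 n269 x-:44 [-31, -29, -28] x+:55 [29, 31, 33] y-:57 [-52, -48, -44] y+:29 [48, 50, 58]
z54-60 n255 x-:39 [-36, -34, -31] x+:59 [31, 34, 37] y-:36 [-56, -54, -51] y+:20 [53, 55, 57]
z60-64 n229 x-:39 [-42, -37, -34] x+:49 [36, 38, 43] y-:24 [-60, -57, -55] y+:13 [58, 59, 61]
z64-70 n205 x-:54 [-43, -40, -38] x+:43 [37, 40, 43] y-:18 [-60, -58, -57] y+:10 [60, 61, 62]
```

The well's straight part starts near z 46, with the catch ramps below it. Under load the arm gives about 2–3 mm towards -y, so the cartridge rides up one catch. I back off and press again with the commanded y set to offset that, aiming for y of about -243 under load.

Emit:
{"fn": "servo_tool", "kwargs": {"deltas": [{"tx": 0.006, "ty": 0.016, "tz": 0.03, "ax": 0, "ay": 0, "az": 0, "hand": 0}, {"tx": 0.006, "ty": 0.018, "tz": 0.03, "ax": 0, "ay": 0, "az": 0, "hand": 0}, {"tx": 0.006, "ty": 0.018, "tz": 0.015, "ax": 0, "ay": 0, "az": 0, "hand": 0}, {"tx": 0.006, "ty": 0.018, "tz": 0.005, "ax": 0, "ay": 0, "az": 0, "hand": 0}, {"tx": 0.006, "ty": 0.018, "tz": 0.005, "ax": 0, "ay": 0, "az": 0, "hand": 0}]}}

```text
clock: 9.12
tcp_pos: [475.5, -243.4, 293.8]
tcp_rot: [[-0.041, 0.999, 0.002], [0.999, 0.041, -0.002], [-0.002, 0.002, -1.0]]
contact_force: [-2.7, -0.1, 14.6]
gripper_width: 19.0
```

It's centred with almost no side load, yet stops flat at 293.8. I look closely before pushing harder.

Run:
```python
from workcell import arm
from h import *
c=arm.capture("scene");t=arm.capture("top")
a=c["pixels"][225:325,180:280];b=t["pixels"][125:225,320:420]
im=cv2.resize(np.hstack([a,b]),None,fx=4,fy=4,interpolation=cv2.INTER_CUBIC)
im=np.clip((im/255.)**0.55*255,0,255).astype(np.uint8)
cv2.imwrite("pics/stop.png",im[:,:,::-1])
th=np.radians(2.4);u=np.array([np.cos(th),np.sin(th)]);v=np.array([-u[1],u[0]]);D=np.array([475.8,-242])
for n,c in(("scene",c),("top",t)):
    X=cloud(c);H=hsv(c);z=X[...,2];p=(X[...,:2]-D)@u;q=(X[...,:2]-D)@v
    g=(abs(H[...,0]-65)<12)&(H[...,1]>120)&(H[...,2]>40)&(abs(p)<60)&(abs(q)<70)
    m=g&(z>105)&(z<125);P=np.c_[p[m],q[m],z[m]]
    print(n,m.sum(),"ztop",np.median(P[:,2]).round(1),"x",np.percentile(P[:,0],[1,99]).round(1),"y",np.percentile(P[:,1],[1,99]).round(1))
    o=(H[...,0]<18)&(H[...,1]>150)&(H[...,2]>60)&(abs(p)<40)&(abs(q)<80)
    for s in(-1,1):
        k=o&(q*s>0)
        if k.sum()>4: print("  orange",s,k.sum(),"q",np.percentile(q[k],[5,50,95]).round(1),"z",np.percentile(z[k],[5,50,95]).round(1),"p",np.percentile(p[k],[5,95]).round(1))
```

```text
scene 387 ztop 115.3 x [-21.7  24.9] y [-47.4  35.9]
  orange -1 99 q [-71.7 -65.2 -57.4] z [35.7 45.6 48.4] p [-13.5  13.3]
top 182 ztop 115.0 x [-24.6  22.8] y [ 6.1 45.7]
  orange 1 35 q [61.9 65.2 69.5] z [44.7 46.6 49.7] p [-11.7  10.5]
```

View pics/stop.png

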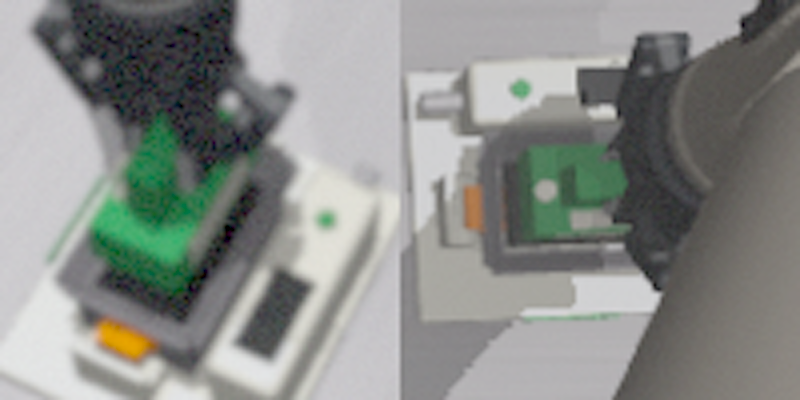

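The picture shows the cartridge squarely in the well, underside at 37. The catch tails have moved out about 2 mm on both sides, so it is on the catch ramps. I raise the grip and push harder, stepwise, with y compensated.

Emit:
{"fn": "servo_tool", "kwargs": {"deltas": [{"tx": 0, "ty": 0.002, "tz": -0.008, "ax": 0, "ay": 0, "az": 0, "hand": 0}, {"tx": 0, "ty": 0.004, "tz": -0.016, "ax": 0, "ay": 0, "az": 0, "hand": 0}, {"tx": 0, "ty": 0.006, "tz": -0.024, "ax": 0, "ay": 0, "az": 0, "hand": 0}, {"tx": 0, "ty": 0.006, "tz": -0.024, "ax": 0, "ay": 0, "az": 0, "hand": 0}], "newtons": 110}}

```text
clock: 9.72
tcp_pos: [475.7, -244.7, 293.0]
tcp_rot: [[-0.04, 0.999, 0.004], [0.999, 0.04, -0.003], [-0.003, 0.004, -1.0]]
contact_force: [-11.6, 2.7, 49.1]
gripper_width: 18.4
```

49 N and no give: a hard stop. I extract the catch profile (distance along y against height) before and now.

Emit:
{"fn": "servo_tool", "kwargs": {"deltas": [{"tx": 0, "ty": 0, "tz": 0.09, "ax": 0, "ay": 0, "az": 0, "hand": 0}, {"tx": 0, "ty": -0.006, "tz": 0.224, "ax": 0, "ay": 0, "az": 0, "hand": 0}, {"tx": 0, "ty": -0.006, "tz": 0.224, "ax": 0, "ay": 0, "az": 0, "hand": 0}, {"tx": 0, "ty": -0.006, "tz": 0.224, "ax": 0, "ay": 0, "az": 0, "hand": 0}]}}

```text
clock: 10.22
tcp_pos: [474.6, -241.4, 340.5]
tcp_rot: [[-0.042, 0.999, -0.003], [0.999, 0.042, 0.001], [0.001, -0.003, -1.0]]
contact_force: [0.7, 0.9, -3.1]
gripper_width: 18.6
```

Run:
```python
import pickle;from h import *
from workcell import arm
th=np.radians(2.4);u=np.array([np.cos(th),np.sin(th)]);v=np.array([-u[1],u[0]]);D=np.array([475.8,-242.5])
d0=pickle.load(open("c0.pkl","rb"));d1={n:arm.capture(n) for n in d0};pickle.dump(d1,open("c1.pkl","wb"))
s=arm.read_state();print(s["tcp_pos"],s["contact_force"],s["gripper_width"])
for nm,d in(("before",d0),("now",d1)):
  for n in d:
    c=d[n];X=cloud(c);H=hsv(c);z=X[...,2];p=(X[...,:2]-D)@u;q=(X[...,:2]-D)@v
    o=(H[...,0]<20)&(H[...,1]>120)&(H[...,2]>50)&(abs(p)<10)&(abs(q)<80)&(z>5)&(z<60)
    for s in(-1,1):
        k=o&(q*s>0)
        print(nm,n,s,k.sum(),"(|q|:z,n)"," ".join(f"{a}:{np.median(z[k&(abs(q)>=a)&(abs(q)<a+2)]):.0f},{(k&(abs(q)>=a)&(abs(q)<a+2)).sum()}" for a in range(34,76,2) if (k&(abs(q)>=a)&(abs(q)<a+2)).sum()>1))
    if nm=="now":
        g=(abs(H[...,0]-65)<12)&(H[...,1]>120)&(H[...,2]>40)&(abs(p)<60)&(abs(q)<70)&(z>140)
        f=(H[...,2]<60)&(abs(p)<28)&(abs(q)<70)&(z>80)&(z<125)&~g
        print("  green z pct",np.percentile(z[g],[2,50,98]).round(1),"black foot zmin",np.percentile(z[f],[1,5]).round(1),"q",np.percentile(q[f],[1,99]).round(1))
```

```text
[ 474.62935389 -241.34562556  340.34443488] [ 0.28324456  0.3033125  -3.2437052 ] 18.22833095748605
before scene -1 48 (|q|:z,n) 56:46,5 58:46,7 60:47,7 62:47,12 64:44,14 66:43,3
before scene 1 70 (|q|:z,n) 38:37,9 40:38,15 42:45,19 44:48,13 46:20,12 48:48,2
before top -1 45 (|q|:z,n) 38:39,7 40:41,10 42:45,12 44:47,10 46:48,5
before top 1 35 (|q|:z,n) 44:43,6 46:45,2 48:50,7 62:47,8 64:46,7 66:47,2
now scene -1 53 (|q|:z,n) 48:52,2 56:46,6 58:47,8 60:46,10 62:46,8 64:44,16
now scene 1 5 (|q|:z,n) 40:38,2
  green z pct [142.5 162.2 199.6] black foot zmin [83.5 86.9] q [-44.3  42. ]
now top -1 0 (|q|:z,n) 
now top 1 36 (|q|:z,n) 40:36,2 42:39,2 44:42,8 48:50,6 62:47,8 64:46,7
  green z pct [158.7 163.  199.5] black foot zmin [85.3 88. ] q [-15.8  49.3]
```

The catch tails moved out 3–5 mm at the stop, a little more on the -y side, so the cartridge is partway through the ramps but probably off-centre towards -y. I go back down and sweep y towards + under a moderate push.

Emit:
{"fn": "servo_tool", "kwargs": {"deltas": [{"tx": 0, "ty": 0.004, "tz": -0.12, "ax": 0, "ay": 0, "az": 0, "hand": 0}, {"tx": 0, "ty": 0.006, "tz": -0.18, "ax": 0, "ay": 0, "az": 0, "hand": 0}, {"tx": 0, "ty": 0.008, "tz": -0.2, "ax": 0, "ay": 0, "az": 0, "hand": 0}, {"tx": 0, "ty": 0.012, "tz": -0.21, "ax": 0, "ay": 0, "az": 0, "hand": 0}, {"tx": 0, "ty": 0.016, "tz": -0.21, "ax": 0, "ay": 0, "az": 0, "hand": 0}, {"tx": 0, "ty": 0.016, "tz": -0.21, "ax": 0, "ay": 0, "az": 0, "hand": 0}]}}

```text
clock: 11.08
tcp_pos: [475.0, -240.8, 293.5]
tcp_rot: [[-0.04, 0.999, 0.001], [0.999, 0.04, -0.002], [-0.002, 0.001, -1.0]]
contact_force: [-8.9, -1.1, 25.2]
gripper_width: 18.6
```

y makes no difference, but there is a steady -x force. I sweep x towards -x under a light push.

Emit:
{"fn": "servo_tool", "kwargs": {"deltas": [{"tx": -0.004, "ty": -0.006, "tz": 0.01, "ax": 0, "ay": 0, "az": 0, "hand": 0}, {"tx": -0.008, "ty": -0.006, "tz": 0.006, "ax": 0, "ay": 0, "az": 0, "hand": 0}, {"tx": -0.012, "ty": -0.006, "tz": 0, "ax": 0, "ay": 0, "az": 0, "hand": 0}, {"tx": -0.014, "ty": -0.006, "tz": 0, "ax": 0, "ay": 0, "az": 0, "hand": 0}]}}

```text
clock: 11.58
tcp_pos: [473.2, -241.8, 293.7]
tcp_rot: [[-0.041, 0.999, 0.006], [0.999, 0.041, -0.003], [-0.003, 0.006, -1.0]]
contact_force: [-2.4, -0.9, 21.1]
gripper_width: 18.4
```

Run:
```python
import pickle;from h import *
from workcell import arm
th=np.radians(2.4);u=np.array([np.cos(th),np.sin(th)]);v=np.array([-u[1],u[0]]);D=np.array([475.8,-242.5])
d0=pickle.load(open("c0.pkl","rb"));d1={n:arm.capture(n) for n in d0};pickle.dump(d1,open("c2.pkl","wb"));df=pickle.load(open("c1.pkl","rb"))
s=arm.read_state();print(s["tcp_pos"].round(1),s["joint_pos"].round(1),s["contact_force"].round(1),s["wrist_torque"].round(2))
for nm,d in(("free0",d0),("free1",df),("pressed",d1)):
  for n in d:
    c=d[n];X=cloud(c);H=hsv(c);z=X[...,2];p=(X[...,:2]-D)@u;q=(X[...,:2]-D)@v
    o=(H[...,0]<25)&(H[...,1]>110)&(H[...,2]>50)&(abs(p)<18)&(z>5)&(z<60)
    k=o&(q*(1 if n=="top" else -1)>52)&(abs(q)<85)
    print(nm,n,"tail n",k.sum(),"|q|",np.percentile(abs(q[k]),[2,25,50,75,98]).round(1),"z",np.median(z[k]).round(1))
    if nm=="pressed":
        g=(abs(H[...,0]-65)<12)&(H[...,1]>120)&(H[...,2]>40)&(abs(p)<60)&(abs(q)<70)
        for nm2,m in(("bodytop",g&(z>107)&(z<124)),("ribtop",g&(z>144)&(z<158))):
            if m.sum()>20:
                A,_,_,_=np.linalg.lstsq(np.c_[p[m],q[m],np.ones(m.sum())],z[m],rcond=None);print("  ",nm2,m.sum(),"slopes x,y",A[:2].round(3),"z at centre",A[2].round(1))
```

```text
[ 473.2 -241.7  293.7] [ -8.7  21.2  38.2 112.  -16.6  51.8  40.3] [-3.1  0.1 21.4] [0.1  0.96 0.02]
free0 scene tail n 74 |q| [55.3 59.1 62.4 64.3 66.1] z 45.8
free0 top tail n 24 |q| [59.4 63.  64.8 65.5 67.2] z 46.2
free1 scene tail n 75 |q| [54.3 59.4 61.9 64.3 65.9] z 45.5
free1 top tail n 21 |q| [62.3 62.8 63.8 65.4 66.1] z 46.7
pressed scene tail n 105 |q| [55.4 59.6 64.1 67.9 70.3] z 45.5
   bodytop 374 slopes x,y [-0.028  0.035] z at centre 116.0
   ribtop 148 slopes x,y [-0.057  0.009] z at centre 150.4
pressed top tail n 49 |q| [62.  63.5 67.  69.6 72.4] z 46.0
   bodytop 189 slopes x,y [ 0.002 -0.016] z at centre 115.4
   ribtop 112 slopes x,y [ 0.045 -0.053] z at centre 151.8
```

Both catches are pushed out about 4.5 mm while pressed and free otherwise, and the cartridge isn't tilted. I look at the inside of the empty well in the first pictures for anything at z 25–45.

Run:
```python
import pickle;from h import *
th=np.radians(2.4);u=np.array([np.cos(th),np.sin(th)]);v=np.array([-u[1],u[0]]);D=np.array([475.8,-242.5])
d=pickle.load(open("c0.pkl","rb"))
for n in d:
    c=d[n];X=cloud(c);H=hsv(c);z=X[...,2];p=(X[...,:2]-D)@u;q=(X[...,:2]-D)@v
    k=(abs(p)<26)&(abs(q)<46)&(z>13)
    for r in sorted(np.c_[p[k],q[k],z[k],H[...,0][k],H[...,1][k]].round(0).astype(int).tolist(),key=lambda r:(r[1]>0,abs(r[1]))): print(*r,end=" | ")
    print(n)
a=d["scene"]["pixels"][245:330,180:280];b=d["top"]["pixels"][140:205,325:405]
f=lambda i:np.clip((cv2.resize(i,(400,400),interpolation=cv2.INTER_CUBIC)/255.)**.6*255,0,255)
cv2.imwrite("pics/well.png",np.hstack([f(a),f(b)])[:,:,::-1])
```

```text
4 -3 14 0 0 | -18 -4 16 34 23 | 17 -4 13 30 2 | -5 -5 14 150 1 | -2 -6 13 70 4 | 13 -6 13 45 3 | -22 -7 13 30 21 | 6 -7 13 60 1 | 4 -8 14 45 3 | -10 -9 13 60 3 | -3 -9 14 0 0 | 12 -9 13 90 4 | 0 -10 13 75 3 | -4 -12 13 90 1 | 9 -13 14 45 3 | 16 -13 14 60 2 | -14 -15 15 34 11 | 0 -15 13 75 3 | 3 -16 14 53 5 | -25 -19 13 26 20 | -13 -22 14 30 7 | -1 -22 15 90 1 | -21 -25 13 26 21 | -13 -27 14 22 15 | -17 -29 13 16 50 | 13 -30 14 90 3 | 17 -31 15 120 5 | -11 -39 37 14 71 | -6 -40 37 14 60 | 4 -40 38 11 47 | 8 -40 36 9 44 | 0 -41 40 12 49 | -12 -42 41 13 80 | 14 -42 41 11 27 | -1 -43 43 11 70 | -6 -44 45 13 87 | 14 -44 45 9 50 | -12 -45 47 11 85 | -7 -45 45 12 110 | 5 -45 46 10 64 | 10 -45 47 9 66 | -4 1 15 90 3 | 3 2 14 100 4 | -22 3 15 26 23 | 0 4 13 80 4 | 16 6 14 90 3 | 26 9 48 70 5 | -9 10 14 50 4 | -2 11 13 66 7 | 8 12 15 90 3 | -18 13 15 30 19 | -3 13 14 60 3 | 4 14 13 70 4 | 15 14 14 60 3 | -3 19 13 50 4 | 2 19 13 75 3 | -10 23 14 60 3 | -5 23 14 60 3 | -12 25 14 42 7 | -13 28 13 35 8 | -5 28 15 60 3 | -26 33 13 30 16 | 10 36 13 38 6 | 7 37 14 38 6 | -5 38 38 14 255 | 0 38 37 12 
[... 3547 characters left out ...]
20 16 | -21 2 13 120 3 | -1 4 15 120 3 | -3 4 14 105 3 | 12 5 14 120 3 | 22 7 13 120 5 | -8 12 14 120 3 | -21 12 13 120 3 | -18 15 16 110 5 | -23 20 14 110 5 | -13 22 13 110 5 | 3 23 13 120 5 | -23 23 13 120 5 | -7 27 14 110 5 | 11 28 14 120 5 | 23 30 14 120 2 | -5 32 14 120 3 | 6 36 13 11 98 | 24 37 13 130 5 | -4 41 35 10 117 | -2 42 37 11 114 | -7 42 36 12 144 | -9 42 37 13 162 | 11 43 36 11 199 | -12 43 40 13 160 | -14 43 38 12 117 | 15 44 41 7 65 | 13 44 41 11 182 | 5 44 41 10 197 | 8 45 43 11 196 | 3 45 42 10 197 | 0 45 44 10 190 | -2 45 43 11 185 | -5 46 45 11 184 | top[ WARN:0@0.107] global loadsave.cpp:1063 imwrite_ Unsupported depth image for selected encoder is fallbacked to CV_8U.
```

View pics/well.png

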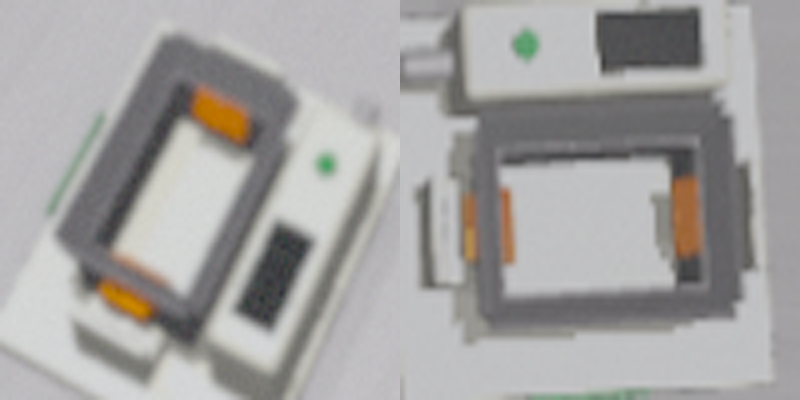

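Nothing else is in the well, only the catch ramps. A firmer push is left; the wrist limit is 120 N, and the command stays above the floor so a snap-through is safe. I go in steps to about 70 N with a little x motion.

Emit:
{"fn": "servo_tool", "kwargs": {"deltas": [{"tx": 0.008, "ty": 0.002, "tz": -0.012, "ax": 0, "ay": 0, "az": 0, "hand": 0}, {"tx": 0.014, "ty": 0.006, "tz": -0.022, "ax": 0, "ay": 0, "az": 0, "hand": 0}, {"tx": 0.01, "ty": 0.01, "tz": -0.03, "ax": 0, "ay": 0, "az": 0, "hand": 0}, {"tx": 0.014, "ty": 0.01, "tz": -0.03, "ax": 0, "ay": 0, "az": 0, "hand": 0}], "newtons": 120}}

```text
clock: 12.18
tcp_pos: [475.5, -238.8, 282.8]
tcp_rot: [[-0.041, 0.999, 0.003], [0.999, 0.041, -0.005], [-0.005, 0.002, -1.0]]
contact_force: [-0.4, -5.3, 3.1]
gripper_width: 18.4
```

It dropped to 282.8 with little force, so it passed the noses. I re-centre y and press down to home.

Emit:
{"fn": "servo_tool", "kwargs": {"deltas": [{"tx": 0, "ty": -0.02, "tz": -0.01, "ax": 0, "ay": 0, "az": 0, "hand": 0}, {"tx": 0, "ty": -0.02, "tz": -0.035, "ax": 0, "ay": 0, "az": 0, "hand": 0}, {"tx": 0, "ty": -0.02, "tz": -0.055, "ax": 0, "ay": 0, "az": 0, "hand": 0}, {"tx": 0, "ty": -0.02, "tz": -0.066, "ax": 0, "ay": 0, "az": 0, "hand": 0}, {"tx": 0, "ty": -0.02, "tz": -0.068, "ax": 0, "ay": 0, "az": 0, "hand": 0}, {"tx": 0, "ty": -0.02, "tz": -0.068, "ax": 0, "ay": 0, "az": 0, "hand": 0}, {"tx": 0, "ty": -0.02, "tz": -0.068, "ax": 0, "ay": 0, "az": 0, "hand": 0}]}}

```text
clock: 13.05
tcp_pos: [474.8, -241.4, 267.3]
tcp_rot: [[-0.042, 0.999, -0.002], [0.999, 0.042, 0.005], [0.005, -0.002, -1.0]]
contact_force: [-7.2, 5.7, 23.9]
gripper_width: 18.6
```

Stopped at 267.3 with 24 N, which is the expected floor height. I check the body top and the catch tails.

```bash
cat > chk.py <<'E'
from h import *
from workcell import arm
th=np.radians(2.4);u=np.array([np.cos(th),np.sin(th)]);v=np.array([-u[1],u[0]]);D=np.array([475.8,-242.5])
s=arm.read_state();print(s["clock"],s["tcp_pos"].round(1),s["contact_force"].round(1),s["gripper_width"])
for n in("scene","top"):
    c=arm.capture(n);X=cloud(c);H=hsv(c);z=X[...,2];p=(X[...,:2]-D)@u;q=(X[...,:2]-D)@v
    o=(H[...,0]<25)&(H[...,1]>110)&(H[...,2]>50)&(abs(p)<18)&(z>5)&(z<60)
    for sg in(-1,1):
        k=o&(q*sg>52)&(abs(q)<85)
        if k.sum()>9: print(n,sg,"tail n",k.sum(),"|q|",np.percentile(abs(q[k]),[2,25,50,75,98]).round(1))
    g=(abs(H[...,0]-65)<12)&(H[...,1]>120)&(H[...,2]>40)&(abs(p)<32)&(abs(q)<55)&(z>60)
    t=np.percentile(z[g],[2,50,98]).round(1)
    m=g&(z>80)&(z<98);print(n,"green z",t,"bodytop",np.median(z[m]).round(1),rect(X[m]))
    cv2.imwrite(f"pics/_{n}.png",c["pixels"][:,:,::-1])
E
python3 chk.py
```

```text
13.05 [ 474.8 -241.4  267.3] [-7.2  5.7 23.9] 18.558032945239606
scene -1 tail n 78 |q| [53.5 58.6 61.7 64.4 66.2]
scene green z [ 63.7  89.1 127. ] bodytop 88.3 n377 c(474.5,-242.3) 89.1x51.0 longaxis -87.2 z [83.5 88.3 92.1]
top 1 tail n 22 |q| [61.9 62.7 63.8 65.6 67.2]
top green z [ 85.7  89.8 126.9] bodytop 88.3 n171 c(472.3,-213.9) 48.7x42.5 longaxis 0.7 z [85.9 88.3 90.8]
```

Body top 88.3 gives an underside of 10.3, and both catches are back in. Now the tug.

Emit:
{"fn": "servo_tool", "kwargs": {"deltas": [{"tx": 0, "ty": 0, "tz": 0.014, "ax": 0, "ay": 0, "az": 0, "hand": 0}, {"tx": 0, "ty": 0, "tz": 0.022, "ax": 0, "ay": 0, "az": 0, "hand": 0}, {"tx": 0, "ty": 0, "tz": 0.029, "ax": 0, "ay": 0, "az": 0, "hand": 0}, {"tx": 0, "ty": 0, "tz": 0.029, "ax": 0, "ay": 0, "az": 0, "hand": 0}, {"tx": 0, "ty": 0, "tz": 0.029, "ax": 0, "ay": 0, "az": 0, "hand": 0}]}}

```text
clock: 13.78
tcp_pos: [474.8, -241.0, 270.7]
tcp_rot: [[-0.042, 0.999, -0.002], [0.999, 0.042, 0.001], [0.001, -0.002, -1.0]]
contact_force: [3.3, -1.6, -23.5]
gripper_width: 18.5
```

It's held at 270.7 (3.4 mm rise) against 23 N: latched. I hold 0.5 s, then check the height.

Emit:
{"fn": "servo_tool", "kwargs": {"deltas": [{"tx": 0, "ty": 0, "tz": -0.003, "ax": 0, "ay": 0, "az": 0, "hand": 0}, {"tx": 0, "ty": 0, "tz": -0.003, "ax": 0, "ay": 0, "az": 0, "hand": 0}, {"tx": 0, "ty": 0, "tz": -0.003, "ax": 0, "ay": 0, "az": 0, "hand": 0}, {"tx": 0, "ty": 0, "tz": -0.003, "ax": 0, "ay": 0, "az": 0, "hand": 0}]}}

```text
clock: 14.28
tcp_pos: [474.7, -241.2, 270.7]
tcp_rot: [[-0.042, 0.999, -0.002], [0.999, 0.042, 0.001], [0.001, -0.002, -1.0]]
contact_force: [4.2, -0.1, -25.6]
gripper_width: 18.0
```

```bash
python3 chk.py
```

```text
14.275 [ 474.7 -241.2  270.7] [  4.2  -0.1 -25.6] 17.981775767284763
scene -1 tail n 77 |q| [53.6 58.8 61.7 64.9 66.3]
scene green z [ 64.1  92.6 130.1] bodytop 91.7 n379 c(475.3,-242.8) 87.8x51.1 longaxis -88.1 z [83.2 91.7 94.7]
top 1 tail n 24 |q| [62.1 63.1 64.9 65.7 67.7]
top green z [ 88.6  93.4 129.9] bodytop 91.6 n171 c(472.4,-214.0) 48.3x40.4 longaxis 0.6 z [89.  91.6 94.8]
```

The underside is at 13.6 under about 25 N, so the latch holds. I lower it, let go and retreat.

Emit:
{"fn": "servo_tool", "kwargs": {"deltas": [{"tx": 0, "ty": 0, "tz": -0.01, "ax": 0, "ay": 0, "az": 0, "hand": 0}, {"tx": 0, "ty": 0, "tz": -0.018, "ax": 0, "ay": 0, "az": 0, "hand": 0}, {"tx": 0, "ty": 0, "tz": -0.018, "ax": 0, "ay": 0, "az": 0, "hand": 0}, {"tx": 0, "ty": 0, "tz": -0.018, "ax": 0, "ay": 0, "az": 0, "hand": 1}, {"tx": 0, "ty": 0, "tz": -0.018, "ax": 0, "ay": 0, "az": 0, "hand": 1}, {"tx": 0, "ty": 0, "tz": -0.018, "ax": 0, "ay": 0, "az": 0, "hand": 1}, {"tx": 0, "ty": 0, "tz": -0.018, "ax": 0, "ay": 0, "az": 0, "hand": 1}, {"tx": 0, "ty": 0, "tz": -0.018, "ax": 0, "ay": 0, "az": 0, "hand": 1}]}}

```text
clock: 15.38
tcp_pos: [475.3, -241.9, 267.2]
tcp_rot: [[-0.042, 0.999, 0.0], [0.999, 0.042, -0.0], [-0.0, 0.0, -1.0]]
contact_force: [-0.4, -0.1, 0.3]
gripper_width: 85.3
```

Emit:
{"fn": "servo_tool", "kwargs": {"deltas": [{"tx": 0, "ty": 0, "tz": 0.1, "ax": 0, "ay": 0, "az": 0, "hand": 1}, {"tx": 0, "ty": 0, "tz": 0.25, "ax": 0, "ay": 0, "az": 0, "hand": 1}, {"tx": 0, "ty": 0, "tz": 0.45, "ax": 0, "ay": 0, "az": 0, "hand": 1}, {"tx": -0.2, "ty": 0.2, "tz": 0.6, "ax": 0, "ay": 0, "az": 0, "hand": 1}, {"tx": -0.3, "ty": 0.4, "tz": 0.6, "ax": 0, "ay": 0, "az": 0, "hand": 1}, {"tx": -0.3, "ty": 0.5, "tz": 0.6, "ax": 0, "ay": 0, "az": 0, "hand": 1}, {"tx": -0.3, "ty": 0.5, "tz": 0.6, "ax": 0, "ay": 0, "az": 0, "hand": 1}, {"tx": -0.3, "ty": 0.5, "tz": 0.6, "ax": 0, "ay": 0, "az": 0, "hand": 1}]}}

```text
clock: 16.38
tcp_pos: [400.3, -117.6, 417.3]
tcp_rot: [[-0.041, 0.999, 0.0], [0.999, 0.041, -0.001], [-0.001, 0.0, -1.0]]
contact_force: [0.5, 0.9, -0.6]
gripper_width: 85.4
```

```bash
python3 chk.py
```

```text
16.375 [ 400.3 -117.6  417.3] [ 0.5  0.9 -0.6] 85.35836755565452
scene -1 tail n 79 |q| [54.2 58.9 61.5 64.6 65.9]
scene green z [ 64.4  89.6 126. ] bodytop 88.3 n555 c(476.6,-244.2) 91.4x50.4 longaxis -86.5 z [83.8 88.3 92.8]Traceback (most recent call last):
  File "chk.py", line 12, in <module>
    t=np.percentile(z[g],[2,50,98]).round(1)
      ~~~~~~~~~~~~~^^^^^^^^^^^^^^^^
    return _quantile_unchecked(
        a, q, axis, out, overwrite_input, method, keepdims, weights)
    return _ureduce(a,
                    func=_quantile_ureduce_func,
    ...<5 lines>...
                    overwrite_input=overwrite_input,
                    method=method)
    r = func(a, **kwargs)
    result = _quantile(arr,
                       quantiles=q,
    ...<2 lines>...
                       out=out,
                       weights=wgt)
    slices_having_nans = np.isnan(arr[-1, ...])
                                  ~~~^^^^^^^^^
IndexError: index -1 is out of bounds for axis 0 with size 0
```

View pics/_scene.png

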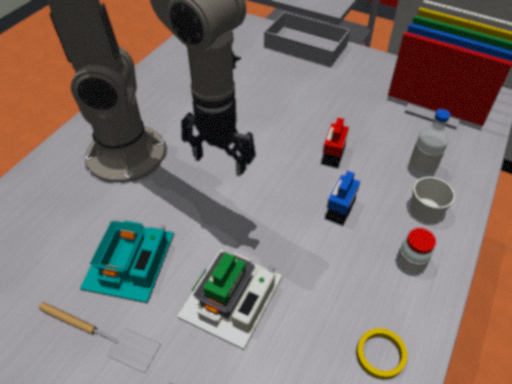

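The picture shows green seated in the white dock at (225,280), and red (336,143) and blue (343,197) where they were. The arm is clear; it only hides the dock from the top camera, which is why the top half of that check crashed. Handing in.

```bash
python3 -c "
from workcell import arm
print(arm.sign_off())"
```

```text
the job is handed in; nothing more can be done
None
```

The green cartridge is latched in the white dock and let go. I handed the job in at about 16.4 s of the 45 s allowed.

- **Pushing home:** it stopped hard at an underside height of about 37 mm, not the stated 31 mm. Five presses, the hardest at 49 N against the stated 5–10 N, didn't get it past the catches. I never found out why. A stepped push commanded to about 70 N then took it through. It went down to an underside of about 10.3 mm, and the catch tails were back in their rest position.
- **Tug:** held for over 0.5 s at about 23–25 N, firmer than the 10 N suggested. It rose about 3.4 mm, to 13.6 mm, and stopped dead.
- **Last checks:** after letting go, the scene camera put the underside at about 10.3 mm, roughly 2 mm from the measured well centre. By eye, red and blue stood at their starting pixels, and the arm touched nothing.
- **Failed check:** the final top-camera check returned nothing because the arm hid the dock from that view, so the last height comes from the scene camera alone.

I viewed 9 of the 10 budgeted pictures.

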